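Find the heavy case by feel and take out its gear

ROBOT

A 7-joint arm with a two-finger parallel gripper is mounted at the origin on the work surface. World frame = base frame: x ahead of the robot, y to its left, z up, the work surface at z = 0. Lengths are in mm, angles in rad, forces in N, time in s.
With the tool pointing down it reaches from about 400 to 850 mm from the base axis. Payload 10.4 kg.
Tool frame: the origin (TCP) lies at the very end of the fingers, on their centre line; the grasp point (between the pads) lies behind it (grasp_offset is the z of the grasp point in the tool frame, in mm); z points along the fingers, y is the direction in which the jaws open and shut (so a half turn about z gives the same grasp; the last joint's range is limited). The gripper opens to 87 mm and grips with 3 to 60 N. Pads are 19 mm wide; open, the fingers measure 117 mm over their backs; the gripper's body (75 mm by 190 mm) begins 51 mm behind the grasp point.
Start: joints at [-1.362, 0.332, -0.065, 1.46, 0.022, 1.35, -0.088], TCP at [143.566, 608.31, 222.576] pointing down, gripper open.
Joint ranges: [-2.6, 2.6], [-0.5, 2.12], [-1.47, 1.34], [0.16, 2.42], [-1.27, 4.41], [0.06, 2.06], [-2.6, 2.6]. Speed limits (rad/s): [2.22, 2.22, 2.79, 2.79, 3.14, 3.14, 3.14].

INTERFACE

Orientations are given as [roll, pitch, yaw] about the fixed x, y, z axes, in that order (R = Rz(yaw) Ry(pitch) Rx(roll)).
In Python, from bench import * gives the robot as it stands.
- The arm moves only by the shell command python3 -m pendant 'ROWS' [FORCE]. ROWS is JSON, one flat list of numbers, 7 for each row, row after row: the shift along the tool's x, y, z in cm, then the turn, a rotation vector about the tool's x, y, z in degrees, then the finger opening in cm, from 0 to 8.7. A call has 1 to 8 rows; each row is the pose to reach, as a shift and turn from the pose commanded when the call began, along the tool's axes at that moment; what a row does not reach only later rows make up. A row lasts 1/8 s, in which the tool goes at most 62.5 mm and 10.7 degrees, less where a joint would pass 70% of its speed; a pose out of reach is approached as far as the arm can. A call with a gripper value outside its range is refused whole. The fingers move at their own pace and stop on an object; FORCE is the grip in N (left out, the last holds). Time passes only in rows, so rows that repeat a pose let the fingers close. It gives the time, the measured TCP pose, the force and the opening at its end, in the units of the state.
- observe(): the state, without advancing time (a new reading comes with each control period).
- get_image(name): name is "side" or "top"; returns a dict with "pixels" (400x640x3 uint8, red, green, blue), "camera_matrix" (3x3 intrinsics, pixels), "D" ([k1, k2, p1, p2, k3] as OpenCV has them; the pictures are not rectified), "R" (3x3) and "t" (3): a world point X has camera coordinates R X + t. Camera axes: x right, y down, z forward; pixel columns grow to the right and rows downward; lengths in mm; the calibration is good to about 2 mm. A picture is of the moment at which its call begins. There is no depth.
- hand_in(): hands the job in, once; it reports no verdict.
The state is a dict: "clock": time; "q": joint angles; "joint_vel": joint speeds; "joint_efforts": joint torques, N m; "tool_pos": TCP position; "eef_rot": TCP orientation; "ft_force": force on the tool from outside, world axes, zero at the start; "moment": the same for the moment, N m; "width": finger opening in mm.
Only numpy, scipy, OpenCV 4.12 (cv2) and the standard library are available. Lean on these libraries where they do the work, as an engineer would, in place of code of your own. Each camera call takes 0.05 s, during which the arm holds its last target. There are 200 camera calls.

TASK

One of the three identical closed cases holds a heavy steel gear; the other two hold only a light plastic cap. Find the heavy case by feel (tip it up by its handle, heft it or nudge it) without opening either light one, swing its lid fully open and leave it open, then lift out the gear and set it down gently, flat in the round dish. The light cases stay closed, all cases stay upright about where they were, and the other things on the bench are left alone.

Things in the scene. Friction and masses are not known exactly. Their poses are not given: they have to be found in the camera images.
- case_1_mid (a point): Centre (half-way up) of case 1: a loose grey plastic box 110 x 110 mm, walls 62 mm high, 5 mm thick, under a flat lid; z = 0.031 on the bench. Its -x side is the front with the handle, +x the hinge side. A closed case without gear weighs 0.36 to 0.45 kg. One of the three, unknown which, also holds the gear (0.45 to 0.62 kg more); the others a 15 g cap.
- case_1_handle (a point): Middle of the fixed handle bar of case 1: black, round, 10 mm thick, 64 mm long along the case's y, 70 mm above the underside, 105 mm in front (-x) of centre, 45 mm clear of the front wall. Raised 10 to 20 mm on an arc about the rear bottom edge (160 mm behind) it tips the case, taking a third of the weight. Pinch lightly so it can turn; lifted straight up, the rear edge drags.
- lid_1 (a joint): Lid angle of case 1 in rad: 0 closed, grows as the front edge swings up and back; stop at 2.0. Lid 70 g, no latch; falls shut below about 1.3, stays open by its weight past 1.6. Hinge axis along the case's y, on its upper rear edge, 55 mm behind (+x) and 31 mm above the case's centre.
- lid_1_tab (a point): Grip point on the lid tab of case 1: a black fin near the lid's front edge, 14 mm wide (y), 16 mm long (x), rising 34 mm above the 6 mm lid plate. The point lies 24 mm above the plate's upper face, 10 mm below the fin's round top; z = 0.092 when closed on the bench. It swings with the lid: when closed it is 98 mm in front of the hinge axis and 30 mm above it.
- bed_1: Rubber bed fixed in case 1; origin mid-case, 5 mm above the case's underside. The gear, if here, lies on it flat, hub up, within 4 mm of mid-case: steel disc 58 mm across, 20 mm thick, with a round hub on top, 30 mm diameter, 24 mm high. Heights on the bench: gear underside z = 0.011, disc top 0.031, hub top 0.055, rubber around it 0.023.
- case_2_mid (a point): Centre (half-way up) of case 2: a loose grey plastic box 110 x 110 mm, walls 62 mm high, 5 mm thick, under a flat lid; z = 0.031 on the bench. Its -x side is the front with the handle, +x the hinge side. A closed case without gear weighs 0.36 to 0.45 kg. One of the three, unknown which, also holds the gear (0.45 to 0.62 kg more); the others a 15 g cap.
- case_2_handle (a point): Middle of the fixed handle bar of case 2: black, round, 10 mm thick, 64 mm long along the case's y, 70 mm above the underside, 105 mm in front (-x) of centre, 45 mm clear of the front wall. Raised 10 to 20 mm on an arc about the rear bottom edge (160 mm behind) it tips the case, taking a third of the weight. Pinch lightly so it can turn; lifted straight up, the rear edge drags.
- lid_2 (a joint): Lid angle of case 2 in rad: 0 closed, grows as the front edge swings up and back; stop at 2.0. Lid 70 g, no latch; falls shut below about 1.3, stays open by its weight past 1.6. Hinge axis along the case's y, on its upper rear edge, 55 mm behind (+x) and 31 mm above the case's centre.
- lid_2_tab (a point): Grip point on the lid tab of case 2: a black fin near the lid's front edge, 14 mm wide (y), 16 mm long (x), rising 34 mm above the 6 mm lid plate. The point lies 24 mm above the plate's upper face, 10 mm below the fin's round top; z = 0.092 when closed on the bench. It swings with the lid: when closed it is 98 mm in front of the hinge axis and 30 mm above it.
- bed_2: Rubber bed fixed in case 2; origin mid-case, 5 mm above the case's underside. The gear, if here, lies on it flat, hub up, within 4 mm of mid-case: steel disc 58 mm across, 20 mm thick, with a round hub on top, 30 mm diameter, 24 mm high. Heights on the bench: gear underside z = 0.011, disc top 0.031, hub top 0.055, rubber around it 0.023.
- case_3_mid (a point): Centre (half-way up) of case 3: a loose grey plastic box 110 x 110 mm, walls 62 mm high, 5 mm thick, under a flat lid; z = 0.031 on the bench. Its -x side is the front with the handle, +x the hinge side. A closed case without gear weighs 0.36 to 0.45 kg. One of the three, unknown which, also holds the gear (0.45 to 0.62 kg more); the others a 15 g cap.
- case_3_handle (a point): Middle of the fixed handle bar of case 3: black, round, 10 mm thick, 64 mm long along the case's y, 70 mm above the underside, 105 mm in front (-x) of centre, 45 mm clear of the front wall. Raised 10 to 20 mm on an arc about the rear bottom edge (160 mm behind) it tips the case, taking a third of the weight. Pinch lightly so it can turn; lifted straight up, the rear edge drags.
- lid_3 (a joint): Lid angle of case 3 in rad: 0 closed, grows as the front edge swings up and back; stop at 2.0. Lid 70 g, no latch; falls shut below about 1.3, stays open by its weight past 1.6. Hinge axis along the case's y, on its upper rear edge, 55 mm behind (+x) and 31 mm above the case's centre.
- lid_3_tab (a point): Grip point on the lid tab of case 3: a black fin near the lid's front edge, 14 mm wide (y), 16 mm long (x), rising 34 mm above the 6 mm lid plate. The point lies 24 mm above the plate's upper face, 10 mm below the fin's round top; z = 0.092 when closed on the bench. It swings with the lid: when closed it is 98 mm in front of the hinge axis and 30 mm above it.
- bed_3: Rubber bed fixed in case 3; origin mid-case, 5 mm above the case's underside. The gear, if here, lies on it flat, hub up, within 4 mm of mid-case: steel disc 58 mm across, 20 mm thick, with a round hub on top, 30 mm diameter, 24 mm high. Heights on the bench: gear underside z = 0.011, disc top 0.031, hub top 0.055, rubber around it 0.023.
- dish: Round shallow aluminium dish fixed to the bench: outside diameter 100 mm, inside 90 mm, rim 16 mm high; origin at the centre of its underside, z up.
- dish_pad: Round rubber pad in the dish, 88 mm diameter, its top 8 mm above the bench (8 mm below the rim); origin at the centre of its underside. The gear must lie flat on it.
- wrench: Open-ended wrench lying on the bench nearer the robot than the cases; bystander; origin at its underside.
- driver: Screwdriver lying on the bench nearer the robot than the cases; bystander.
- socket_a: Steel socket, 24 mm diameter, 40 mm high, standing between the two middle places; bystander; origin at its underside.
- socket_b: Steel socket, 30 mm diameter, 45 mm high, standing nearer the robot than the cases; bystander.
- tub: White grease tub with red cap, 90 mm diameter, 95 mm high, at the back; bystander.
- oil: Grey bottle, 60 mm diameter, 170 mm high, at the back; bystander.
- injector: Steel fuel injector 130 mm long lying at the back; bystander.
Things that resemble listed ones, but are neither listed nor needed, are in the scene too. Leave any blue or turquoise look-alike of the part that bears case_3_mid alone. Leave any brown look-alike of the part that bears case_2_mid alone.

How it is judged:
By the outcome, as a careful person would: the job done as asked, in the order asked, and still so for the second after the job is handed in, with the robot touching nothing.
It also fails if it takes over 72 s, if anything falls off the work surface, if the arm or the gripper's body presses on something with over 40 N, if the wrist force passes 120 N, or if a joint passes its speed limit or range.

## Working session

There is one attempt and no reset: what is moved stays moved. The work goes in short steps, Python scripts to look and compute and a shell command to move; the robot and the scene stay as the last step left them, time stands still between calls to the robot, and variables do not carry over. Pictures are saved under pics/ and viewed, about 8 in all and at most 12, crops included, and the job is handed in when it is done.

```bash
mkdir -p pics; ls; python3 - <<'E'
from bench import *
import cv2
s=observe()
for k,v in s.items(): print(k,v)
for n in ("top","side"):
    im=get_image(n); cv2.imwrite(f"pics/{n}0.png",im["pixels"][:,:,::-1])
    print(n,im["camera_matrix"],im["D"],im["R"],im["t"])
E
```

```text
pics
clock 0.0
q [-1.36162299  0.33286863 -0.0646987   1.46094646  0.02159401  1.34991001
 -0.08848982]
joint_vel [-2.00276965e-03 -7.71377470e-05 -1.06973942e-03  1.09581148e-04
 -2.76568261e-03 -2.00415590e-03 -1.14671693e-03]
joint_efforts [ 7.37118944e-05 -6.23267269e+01  2.47049524e-02 -3.89888477e+01
 -6.12335186e-02  4.02646896e-02  1.60632053e-04]
tool_pos [143.4794087  607.90284063 221.75351108]
eef_rot [-3.14015681e+00  6.21063022e-05  2.90984809e+00]
ft_force [-0.53397417  0.00248324 -0.44252951]
moment [-0.00917879 -0.04063522  0.00217535]
width 87.06144509475678
top [[414.51343377   0.         315.71067055]
 [  0.         414.51343377 196.35558288]
 [  0.           0.           1.        ]] [-0.06407016  0.          0.          0.          0.        ] [[ 1.13316200e-03 -9.99986542e-01 -5.06286727e-03]
 [-9.88901422e-01 -3.68386716e-04 -1.48572680e-01]
 [ 1.48568815e-01  5.17503356e-03 -9.88888531e-01]] [-129.13575791  568.77661392 1228.63365308]
side [[457.93940339   0.         318.21790308]
 [  0.         457.93940339 198.43566043]
 [  0.           0.           1.        ]] [-0.08506021  0.          0.          0.          0.        ] [[ 0.91864456 -0.39504787  0.00541748]
 [-0.21693806 -0.51583317 -0.82876657]
 [ 0.33019698  0.76016664 -0.55956825]] [-560.69381616  109.99251398 1471.15163037]
```

View pics/top0.png

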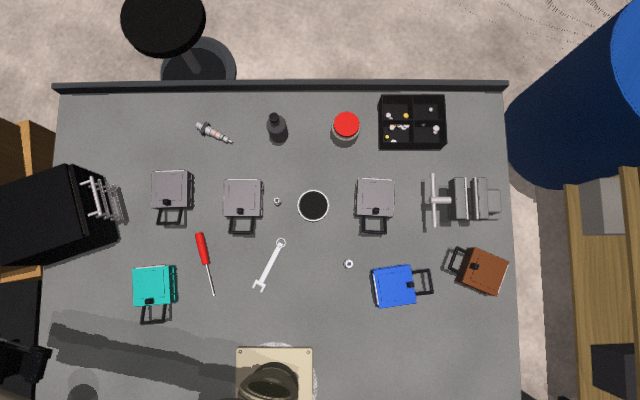

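View pics/side0.png

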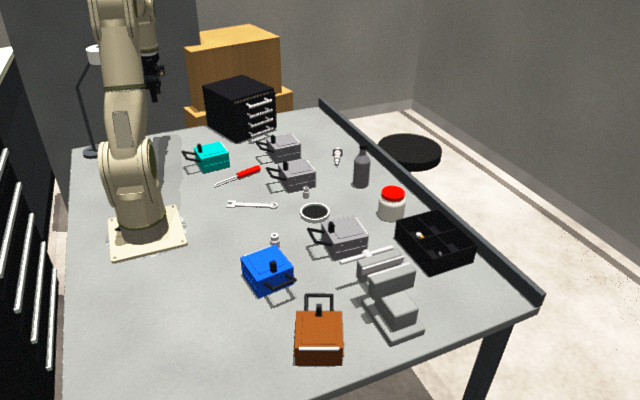

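Top view: three grey cases with lids at about (172,188), (243,197) and (375,197), handles facing the robot. The dish is at (313,205), socket_a at (277,201), the wrench at (270,265), the driver at (205,262) and socket_b at (349,264). The turquoise, blue and brown look-alikes are not to be touched.

```bash
cat > h.py <<'E'
from bench import *
import cv2, numpy as np
def ray(im,px,z):
    K,D,R,t=[np.array(im[k],float) for k in("camera_matrix","D","R","t")]
    u=cv2.undistortPoints(np.array(px,float).reshape(-1,1,2),K,D).reshape(-1,2)
    d=np.c_[u,np.ones(len(u))]@R; c=-R.T@t
    return c+d*((z-c[2])/d[:,2])[:,None]
def proj(im,X):
    K,D,R,t=[np.array(im[k],float) for k in("camera_matrix","D","R","t")]
    return cv2.projectPoints(np.array(X,float).reshape(-1,1,3),cv2.Rodrigues(R)[0],t,K,D)[0].reshape(-1,2)
E
python3 - <<'E'
from h import *
im=get_image("top"); p=im["pixels"]
c=p[160:245,140:410]
cv2.imwrite("pics/crop1.png",cv2.resize(c[:,:,::-1],None,fx=2.9,fy=2.9,interpolation=cv2.INTER_CUBIC))
for x,y in((172,185),(243,192),(375,192),(200,230),(300,240),(172,222)): print((x,y),p[y,x])
hsv=cv2.cvtColor(p,cv2.COLOR_RGB2HSV)
bench=p[225:235,285:340].reshape(-1,3).astype(float); print(bench.mean(0),bench.std(0))
roi=np.zeros(p.shape[:2],np.uint8); roi[160:245,140:410]=1
d=p[:,:,0].astype(int)-p[:,:,1]
m=((p.min(2)>115)&(p.max(2)<200)&(d>=2)&(roi>0)).astype(np.uint8)
n,l,st,ce=cv2.connectedComponentsWithStats(m)
for i in range(1,n):
    if st[i,4]>100:
        pts=np.argwhere(l==i)[:,::-1].astype(np.float32)
        print(st[i],ce[i],cv2.minAreaRect(ray(im,pts,68)[:,:2].astype(np.float32)))
# dish: dark disc inside
m=((p.max(2)<60)&(roi>0)).astype(np.uint8)
n,l,st,ce=cv2.connectedComponentsWithStats(m)
for i in range(1,n):
    if st[i,4]>15: print("dark",st[i],ce[i],ray(im,[ce[i]],8),ray(im,[ce[i]],70))
E
```

```text
(172, 185) [143 137 140]
(243, 192) [155 147 149]
(375, 192) [157 148 154]
(200, 230) [135 134 131]
(300, 240) [137 132 130]
(172, 222) [37 37 40]
[138.75454545 136.46727273 134.36      ] [3.47192994 3.33927344 3.4684867 ]
[  140   160   270    85 13177] [276.22584807 197.82097594] ((548.9319458007812, 0.452239990234375), (827.2412719726562, 257.71502685546875), 89.92657470703125)
[226 237  39   8 137] [244.81751825 241.23357664] ((432.5379333496094, 80.65473937988281), (20.720102310180664, 113.1340103149414), 0.20047776401042938)
dark [156 172  38  54 406] [178.95566502 204.42364532] [[548.00100274 304.64144351   8.        ]] [[539.93528334 283.5114398   70.        ]]
dark [300 192  27  27 584] [312.96061644 205.0239726 ] [[ 546.48367141 -119.92504058    8.        ]] [[ 538.49083097 -120.66268506   70.        ]]
dark [163 199   8   7  44] [166.5  201.75] [[556.50688944 345.28873084   8.        ]] [[548.03262366 322.20639666  70.        ]]
dark [238 208   5   6  29] [239.93103448 210.5862069 ] [[528.6912156  109.58541204   8.        ]] [[521.55296488  97.82414753  70.        ]]
dark [373 208   6   6  32] [375.375   210.53125] [[ 529.13521184 -315.63291013    8.        ]] [[ 521.97563552 -306.97050697   70.        ]]
dark [226 214  37  21 254] [242.21259843 224.62992126] [[484.51035214 101.21277735   8.        ]] [[479.49415314  89.85365899  70.        ]]
dark [355 214  36  21 249] [372.56626506 224.04016064] [[ 486.71992423 -306.03239596    8.        ]] [[ 481.59759723 -297.83111524   70.        ]]
```

View pics/crop1.png

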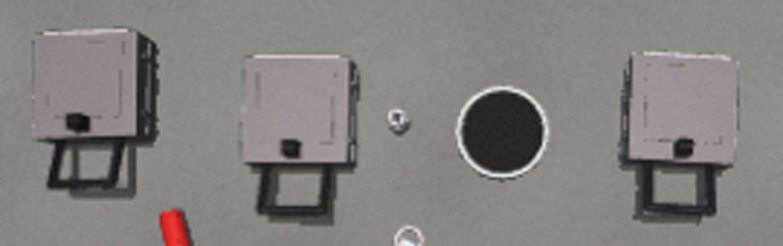

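The crop shows three near-aligned lids with tabs at crop (77,122), (290,148) and (683,147), and the dish as a clean dark disc. I'll segment the lids by their pinkish tint.

```bash
python3 - <<'E'
from h import *
im=get_image("top"); p=im["pixels"]
f=cv2.GaussianBlur(p,(3,3),0).astype(int)
m=((f[...,2]-f[...,1]>=1)&(f[...,0]-f[...,1]>=4)&(f[...,0]>125)).astype(np.uint8)
m[:160]=0;m[245:]=0;m[:,:140]=0;m[:,410:]=0
m=cv2.morphologyEx(m,cv2.MORPH_OPEN,np.ones((3,3),np.uint8))
n,l,st,ce=cv2.connectedComponentsWithStats(m)
side=get_image("side")
for i in range(1,n):
    if st[i,4]>300:
        pts=cv2.findContours((l==i).astype(np.uint8),cv2.RETR_EXTERNAL,cv2.CHAIN_APPROX_NONE)[0][0].reshape(-1,2)
        c,s,a=cv2.minAreaRect(ray(im,pts,68)[:,:2].astype(np.float32))
        print(st[i],np.round(c,1),np.round(s,1),round(a,1))
g=p.max(2)
# bright rim of dish
mm=np.zeros_like(m); mm[180:230,290:340]=(p[180:230,290:340].min(2)>185)
q=np.argwhere(mm)[:,::-1].astype(np.float32); W=ray(im,q,16)
print("dish rim",cv2.minEnclosingCircle(W[:,:2].astype(np.float32)))
# overlay check
v=p.copy()[160:245,140:410]; v=cv2.resize(v,None,fx=2.9,fy=2.9)
ov=cv2.resize(m[160:245,140:410]*120,None,fx=2.9,fy=2.9,interpolation=0); v[...,1]=np.maximum(v[...,1],ov+0); 
# fin tops (z~100) & handle bars: darkest-blob pixels
for nm,(x0,x1,y0,y1) in {"tabA":(160,174,196,208),"tabB":(235,248,205,216),"tabC":(369,382,205,216)}.items():
    q=np.argwhere(g[y0:y1,x0:x1]<70)[:,::-1]+[x0,y0]; print(nm,len(q),q.mean(0),q.min(0),q.max(0),ray(im,[q.mean(0)],88))
for nm,xs in {"hA":range(158,182,4),"hB":range(230,254,4),"hC":range(360,386,4)}.items():
    for x in xs: print(nm,x,g[205:240,x].tolist())
E
```

```text
[ 151  170   36   37 1164] [591.1 319.5] [111.3 107.6] 0.2
[ 223  179   37   37 1265] [563.4  96.6] [109.7 111.2] 0.1
[ 357  178   38   38 1289] [ 566.  -308.7] [110.7 111.9] 86.8
dish rim ((545.8273315429688, -119.37471771240234), 49.17232894897461)
tabA 54 [166.90740741 202.68518519] [163 199] [173 207] [[542.76333723 314.11556196  88.        ]]
tabB 34 [239.85294118 210.52941176] [237 208] [243 213] [[519.6487236   94.64567106  88.        ]]
tabC 35 [375.31428571 210.62857143] [369 208] [378 215] [[ 519.60909732 -304.27107547   88.        ]]
hA 158 [144, 138, 111, 42, 67, 119, 111, 89, 77, 45, 42, 27, 33, 34, 28, 29, 30, 30, 29, 37, 97, 141, 137, 137, 139, 137, 138, 138, 143, 138, 144, 138, 138, 137, 137]
hA 162 [144, 136, 87, 30, 35, 48, 66, 104, 125, 138, 140, 142, 138, 142, 139, 140, 111, 45, 37, 44, 99, 139, 137, 139, 141, 138, 143, 138, 142, 142, 138, 140, 140, 136, 138]
hA 166 [61, 109, 65, 38, 47, 62, 65, 67, 66, 68, 65, 64, 68, 68, 70, 65, 56, 42, 39, 39, 56, 69, 75, 110, 138, 141, 143, 142, 137, 135, 136, 140, 141, 141, 139]
hA 170 [85, 139, 52, 38, 53, 78, 96, 140, 140, 
[... 1905 characters left out ...]
, 54, 49, 41, 54, 70, 76, 92, 132, 137, 134]
hC 372 [155, 158, 156, 127, 86, 74, 77, 78, 80, 96, 98, 46, 56, 81, 89, 139, 141, 138, 138, 135, 132, 137, 138, 139, 127, 66, 40, 41, 45, 68, 76, 91, 137, 135, 138]
hC 376 [156, 148, 105, 38, 40, 53, 35, 32, 38, 83, 139, 40, 53, 77, 89, 141, 137, 138, 135, 138, 136, 135, 138, 137, 133, 95, 40, 55, 37, 56, 77, 93, 138, 137, 134]
hC 380 [161, 154, 156, 157, 154, 158, 154, 157, 156, 157, 148, 43, 47, 64, 71, 75, 77, 71, 75, 76, 77, 73, 77, 74, 75, 63, 40, 56, 41, 61, 78, 77, 100, 136, 136]
hC 384 [154, 157, 154, 153, 157, 154, 151, 155, 157, 160, 151, 54, 31, 36, 34, 37, 36, 37, 37, 38, 40, 35, 37, 37, 41, 38, 39, 46, 40, 75, 137, 135, 135, 134, 137]
```

```bash
python3 - <<'E'
from h import *
im=get_image("top"); g=im["pixels"].max(2).astype(float)
def cross(v,th=100):  # first falling crossing
    for i in range(len(v)-1):
        if v[i]>th>=v[i+1]: return i+(v[i]-th)/(v[i]-v[i+1])
def fit(P):
    P=np.array(P); vx,vy,x,y=cv2.fitLine(P.astype(np.float32),cv2.DIST_HUBER,0,.5,.01).ravel(); return np.array([x,y]),np.array([vx,vy])
C={"A":((153,184),205-3,[160,175],186,+1,(175,200)),"B":((226,258),210,[234,249],258,+1,(185,208)),"C":((362,391),210,[367,384],362,-1,(185,208))}
for n,(xs,y0,ex,x0,sg,ys) in C.items():
    P=[]
    for x in range(*xs):
        if ex[0]<=x<=ex[1] and n=="A": continue
        r0=212 if n!="A" else 203
        c=cross(g[r0:r0+9,x]); 
        if c is not None and g[r0,x]>120: P.append((x,r0+c))
    W=ray(im,P,66)[:,:2]; p,d=fit(W); print(n,len(P),"front edge",p.round(1),"yaw",np.degrees(np.arctan(-d[0]/d[1])).round(2), (W@[d[1],-d[0]]-p@[d[1],-d[0]]).std().round(2), np.round(P,1)[:,1].tolist())
    P=[]
    for y in range(*ys):
        xx=np.arange(x0-5*sg,x0+8*sg,sg) if n!="A" else np.arange(180,196)
        c=cross(g[y,xx])
        if c is not None: P.append((xx[0]+sg*c,y))
    if len(P)>4:
        W=ray(im,P,66)[:,:2]; p,d=fit(W); print("   side edge",len(P),p.round(1),"yaw",np.degrees(np.arctan(d[1]/d[0])).round(2),np.round(P,1)[:,0].tolist())
E
```

```text
A 15 front edge [533.  326.3] yaw 2.35 0.42 [207.6, 207.5, 207.3, 206.9, 207.0, 207.1, 207.1, 206.4, 206.3, 206.4, 206.3, 206.2, 206.3, 206.3, 206.3]
   side edge 25 [599.2 264.4] yaw 2.43 [186.6, 186.6, 186.6, 186.6, 186.6, 186.6, 186.6, 186.6, 186.6, 186.5, 186.5, 186.5, 186.5, 186.5, 186.5, 186.5, 186.5, 186.5, 186.5, 186.5, 186.5, 186.5, 186.5, 186.5, 186.5]
B 25 front edge [507.3  88.4] yaw -0.1 0.07 [215.5, 215.4, 215.4, 215.5, 215.4, 215.4, 215.4, 215.4, 215.4, 215.5, 215.5, 215.4, 215.5, 215.5, 215.5, 215.5, 215.5, 215.5, 215.5, 215.5, 215.5, 215.5, 215.5, 215.5, 215.5]
   side edge 23 [566.7  39.5] yaw 0.58 [260.0, 260.0, 259.9, 260.0, 259.9, 259.9, 259.9, 259.9, 259.9, 259.9, 259.9, 259.8, 259.8, 259.8, 259.8, 259.8, 259.8, 259.8, 259.8, 259.7, 259.7, 259.8, 260.0]
C 22 front edge [ 508.4 -313. ] yaw -3.56 0.39 [214.4, 214.4, 214.4, 214.5, 214.5, 214.5, 214.6, 214.6, 214.6, 214.7, 215.4, 215.5, 215.5, 215.5, 215.5, 215.5, 215.5, 215.6, 215.7, 216.0, 216.2, 216.3]
   side edge 23 [ 568.3 -252.5] yaw -4.35 [357.4, 357.4, 357.4, 357.4, 357.3, 357.3, 357.3, 357.2, 357.1, 356.5, 356.6, 356.6, 356.6, 356.5, 356.5, 356.4, 356.4, 356.4, 356.4, 356.3, 356.4, 356.3, 356.4]
```

```bash
cat >> h.py <<'E'
from scipy.spatial.transform import Rotation as Ro
def goto(p,jaw,tilt=0):
    """rows (cm,deg) from measured pose to TCP p; jaw=world heading of jaw axis (tool y), deg; tilt: fingers swung about the jaw axis"""
    s=observe(); R0=Ro.from_euler("xyz",s["eef_rot"])
    R1=Ro.from_euler("z",jaw+90,degrees=True)*Ro.from_euler("x",180,degrees=True)
    R1=R1*Ro.from_euler("y",tilt,degrees=True)
    d=R0.inv().apply(np.array(p)-s["tool_pos"])/10; r=(R0.inv()*R1).as_rotvec(degrees=True)
    print("shift",d.round(2),"turn",r.round(2))
E
python3 - <<'E'
import bench; print([k for k in dir(bench) if not k.startswith('_')]); print(getattr(bench,'grasp_offset',None))
from h import *
im=get_image("top")
for n,p in {"A":(170,222.8),"B":(242.5,232),"C":(374,231.7)}.items(): print(n,ray(im,[p],72))
go=getattr(bench,'grasp_offset',-15)
goto((484.6,315.1,160),2.4)
E
```

```text
['PlanningError', 'get_image', 'grasp_offset', 'hand_in', 'observe']
-18.700000000000003
A [[484.15073347 307.38851584  72.        ]]
B [[457.44917694  88.06651532  72.        ]]
C [[ 458.73047787 -301.40833248   72.        ]]
shift [-39.93 -20.69   6.24] turn [-1.000e-02  1.000e-02  7.432e+01]
```

```bash
python3 -m pendant '[-39.7,-20.9,6.2,0,0,74.3,3.0,-39.7,-20.9,6.2,0,0,74.3,3.0,-39.7,-20.9,6.2,0,0,74.3,3.0,-39.7,-20.9,6.2,0,0,74.3,3.0,-39.7,-20.9,6.2,0,0,74.3,3.0,-39.7,-20.9,6.2,0,0,74.3,3.0,-39.7,-20.9,6.2,0,0,74.3,3.0,-39.7,-20.9,6.2,0,0,74.3,3.0]' 8
python3 - <<'E'
from h import *
goto((484.5,312,51.5),2.4); print(observe()["joint_vel"].round(2))
E
```

```text
clock: 1.35
tool_pos: [484.9, 309.4, 160.2]
eef_rot: [3.141, 0.002, 1.605]
ft_force: [-1.0, -0.1, 0.2]
width: 30.7
shift [ 0.28 -0.04 10.87] turn [ 0.04  0.1  -0.45]
[ 0.13  0.08 -0.   -0.06 -0.06 -0.01  0.28]
```

```bash
python3 -m pendant '[0.2,0,3.5,0,0,-0.5,3.0,0.2,0,7.5,0,0,-0.5,3.0,0.2,0,10.8,0,0,-0.5,3.0,0.2,0,10.8,0,0,-0.5,3.0]' 
python3 - <<'E'
from h import *
cv2.imwrite("pics/s1.png",cv2.resize(get_image("side")["pixels"][100:220,180:360,::-1],None,fx=4,fy=4,interpolation=2))
s=observe(); print(s["ft_force"],s["moment"],s["tool_pos"])
E
```

```text
clock: 1.85
tool_pos: [479.9, 315.3, 50.5]
eef_rot: [-3.138, 0.003, 1.624]
ft_force: [0.7, -0.8, 0.4]
width: 30.2
[ 0.98130918 -0.13893805  1.16609331] [-0.10413498  0.00700123  0.00718914] [481.18353342 315.96164953  52.44018354]
```

View pics/s1.png

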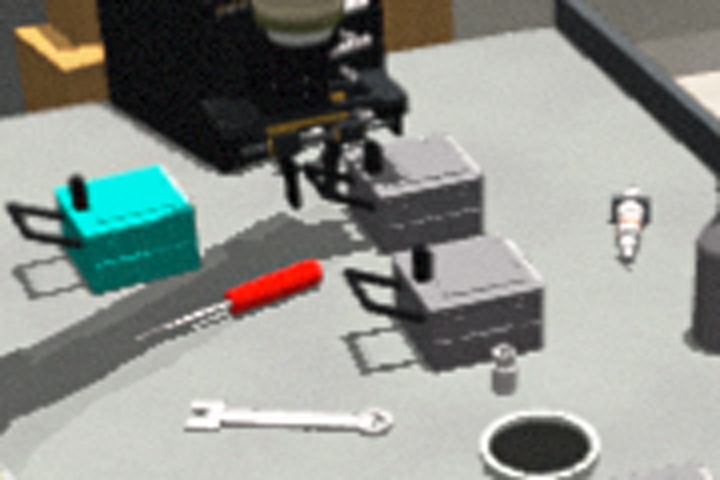

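```bash
cat >> h.py <<'E'
def avg(n=8):
    L=[]
    for i in range(n): get_image("top"); s=observe(); L.append(np.r_[s["ft_force"],s["moment"],s["tool_pos"],s["width"],s["joint_efforts"][[1,3,5]]])
    L=np.array(L); print("F",L[:,:3].mean(0).round(2),"sd",L[:,:3].std(0).round(2),"M",L[:,3:6].mean(0).round(3),"pos",L[:,6:9].mean(0).round(1),"sd",L[:,6:9].std(0).round(1),"w",L[:,9].mean().round(1),"tau",L[:,10:].mean(0).round(2),"t",round(observe()["clock"],2))
E
python3 -c "
from h import *
avg(5)"
python3 -m pendant '[0,0.3,0,0,0,0,3,0,0.3,0,0,0,0,0.5,0,0.3,0,0,0,0,0.5,0,0.3,0,0,0,0,0.5,0,0.3,0,0,0,0,0.5]' 8
python3 -c "
from h import *
avg(8)"
```

```text
F [-0.04 -0.04  0.05] sd [0.4  0.5  0.76] M [-0.08   0.028 -0.003] pos [482.5 316.5  54.1] sd [0.2 0.1 0.3] w 30.2 tau [-5.614e+01 -3.243e+01  1.000e-02] t 2.15
clock: 2.78
tool_pos: [484.8, 315.8, 52.5]
eef_rot: [-3.142, -0.0, 1.622]
ft_force: [0.4, 1.0, 0.9]
width: 9.5
F [-0.03  0.01  0.05] sd [0.36 0.41 0.51] M [-0.09   0.01  -0.063] pos [484.8 315.8  52.5] sd [0. 0. 0.] w 9.6 tau [-5.770e+01 -3.304e+01  3.000e-02] t 3.17
```

```bash
python3 -m pendant '[0,0.15,-0.4,0,0,0,0.5,0,0.35,-0.8,0,0,0,0.5,0,0.55,-1.2,0,0,0,0.5,0,0.55,-1.2,0,0,0,0.5,0,0.55,-1.2,0,0,0,0.5,0,0.55,-1.2,0,0,0,0.5]'
python3 -c "
from h import *
avg(8)"
```

```text
clock: 3.92
tool_pos: [490.3, 316.0, 64.4]
eef_rot: [-3.141, 0.0, 1.622]
ft_force: [1.8, -0.7, -4.0]
width: 9.0
F [ 1.53 -0.82 -4.21] sd [0.36 0.26 0.38] M [-0.286 -0.21  -0.07 ] pos [490.3 316.1  64.5] sd [0. 0. 0.] w 9.8 tau [-60.14 -35.11   0.21] t 4.33
```

```bash
python3 -m pendant '[0,-0.2,0.4,0,0,0,0.5,0,-0.4,0.8,0,0,0,0.5,0,-0.55,1.2,0,0,0,0.5,0,-0.55,1.2,0,0,0,2.5,0,-0.55,1.2,0,0,0,3.0,0,-0.55,-4,0,0,0,3,0,-0.55,-8,0,0,0,3,0,-0.55,-8,0,0,0,3]'
python3 -c "
from h import *
avg(4)
goto((457.8,93,135),0)"
```

```text
clock: 5.32
tool_pos: [486.6, 317.2, 148.2]
eef_rot: [3.137, -0.004, 1.622]
ft_force: [0.4, 0.4, -0.9]
width: 29.8
F [-0.12  0.03 -0.76] sd [0.35 0.23 0.75] M [-0.128  0.044  0.043] pos [484.7 316.  144.4] sd [0.5 0.4 1. ] w 29.9 tau [-5.573e+01 -3.787e+01  4.000e-02] t 5.53
shift [-22.09  -3.77   0.86] turn [-0.09  0.06  2.93]
```

```bash
python3 -m pendant '[-22.1,-3.8,0.9,0,0,2.9,3,-22.1,-3.8,0.9,0,0,2.9,3,-22.1,-3.8,0.9,0,0,2.9,3,-22.1,-3.8,0.9,0,0,2.9,3,-22.1,-3.8,0.9,0,0,2.9,3,-22.1,-3.8,4,0,0,2.9,3,-22.1,-3.8,9.2,0,0,2.9,3,-22.1,-3.8,9.2,0,0,2.9,3]'
python3 -c "
from h import *
avg(6)"
python3 -m pendant '[0,0,0,0,0,0,0.5,0,0,0,0,0,0,0.5,0,0,0,0,0,0,0.5,0,0,0,0,0,0,0.5]' 8
python3 -c "
from h import *
avg(6)"
```

```text
clock: 6.52
tool_pos: [455.2, 92.9, 49.4]
eef_rot: [-3.135, 0.004, 1.572]
ft_force: [0.4, -0.4, 0.1]
width: 30.0
F [ 0.2  -0.05  0.18] sd [0.52 0.28 0.46] M [-0.104  0.027  0.011] pos [458.7  93.7  53.6] sd [0.9 0.2 0.9] w 29.9 tau [-3.688e+01 -3.064e+01 -2.000e-02] t 6.83
clock: 7.32
tool_pos: [458.1, 93.3, 52.7]
eef_rot: [-3.141, -0.0, 1.571]
ft_force: [-1.2, -0.7, 3.9]
width: 9.4
F [-2.19  0.1   4.77] sd [0.49 0.41 0.82] M [-0.127  0.519 -0.013] pos [458.1  93.2  52.6] sd [0. 0. 0.] w 9.5 tau [-36.82 -31.11  -0.69] t 7.62
```

```bash
python3 -m pendant '[0,0.15,-0.4,0,0,0,0.5,0,0.35,-0.8,0,0,0,0.5,0,0.55,-1.2,0,0,0,0.5,0,0.55,-1.2,0,0,0,0.5,0,0.55,-1.2,0,0,0,0.5,0,0.55,-1.2,0,0,0,0.5]'
python3 -c "
from h import *
avg(8)"
python3 -m pendant '[0,-0.2,0.4,0,0,0,0.5,0,-0.4,0.8,0,0,0,0.5,0,-0.55,1.2,0,0,0,0.5,0,-0.55,1.2,0,0,0,2.5,0,-0.55,1.2,0,0,0,3.0,0,-0.55,-4,0,0,0,3,0,-0.55,-8,0,0,0,3,0,-0.55,-8,0,0,0,3]'
python3 -c "
from h import *
avg(4)
goto((459.3,-302,135),-3.5)
goto((545.5,316,165),92.4)"
```

```text
clock: 8.38
tool_pos: [463.5, 93.2, 64.4]
eef_rot: [-3.141, -0.0, 1.571]
ft_force: [-1.1, -0.3, -1.4]
width: 9.4
F [-0.74 -0.89 -1.54] sd [0.35 0.23 0.28] M [-0.171  0.253 -0.019] pos [463.6  93.2  64.5] sd [0. 0. 0.] w 9.6 tau [-39.26 -33.44  -0.28] t 8.78
clock: 9.78
tool_pos: [460.2, 93.8, 147.5]
eef_rot: [3.136, -0.003, 1.571]
ft_force: [0.8, 0.9, -1.3]
width: 29.7
F [-0.35  0.09 -0.3 ] sd [0.27 0.11 0.46] M [-0.104  0.049 -0.008] pos [458.1  93.3 144.3] sd [0.6 0.2 0.8] w 30.0 tau [-34.52 -37.27   0.08] t 9.97
shift [-39.5    0.16   0.87] turn [-0.09  0.04  3.52]
shift [22.29  8.8  -2.18] turn [-1.000e-01 -4.000e-02 -9.238e+01]
```

B reads light at about 1.5 N, against 4.2 N for A. I'll check C too, so it is a clear choice.

```bash
python3 -m pendant '[-39.5,0.2,0.9,0,0,3.5,3,-39.5,0.2,0.9,0,0,3.5,3,-39.5,0.2,0.9,0,0,3.5,3,-39.5,0.2,0.9,0,0,3.5,3,-39.5,0.2,0.9,0,0,3.5,3,-39.5,0.2,0.9,0,0,3.5,3,-39.5,0.2,0.9,0,0,3.5,3,-39.5,0.2,0.9,0,0,3.5,3]'
python3 -c "
from h import *
avg(6)
goto((459.3,-301.5,51.8),-3.5)"
```

```text
clock: 10.98
tool_pos: [458.9, -303.3, 134.3]
eef_rot: [-3.139, 0.001, 1.507]
ft_force: [-0.1, 0.7, 0.2]
width: 30.1
F [0.07 0.12 0.22] sd [0.51 0.39 0.52] M [-0.072  0.04   0.015] pos [ 460.3 -300.6  134.9] sd [0.4 0.5 0.4] w 30.0 tau [-40.88 -35.26   0.05] t 11.28
shift [-0.12 -0.14  8.36] turn [ 0.01 -0.05  0.13]
```

```bash
python3 -m pendant '[0,-0.1,4,0,0,0,3,0,-0.1,8.3,0,0,0,3,0,-0.1,8.3,0,0,0,3,0,-0.1,8.3,0,0,0,3,0,-0.1,8.3,0,0,0,0.5,0,-0.1,8.3,0,0,0,0.5,0,-0.1,8.3,0,0,0,0.5,0,-0.1,8.3,0,0,0,0.5]' 8
python3 -c "
from h import *
avg(4)"
python3 -m pendant '[0,0.15,-0.4,0,0,0,0.5,0,0.35,-0.8,0,0,0,0.5,0,0.55,-1.2,0,0,0,0.5,0,0.55,-1.2,0,0,0,0.5,0,0.55,-1.2,0,0,0,0.5,0,0.55,-1.2,0,0,0,0.5]'
python3 -c "
from h import *
avg(8)"
python3 -m pendant '[0,-0.2,0.4,0,0,0,0.5,0,-0.4,0.8,0,0,0,0.5,0,-0.55,1.2,0,0,0,0.5,0,-0.55,1.2,0,0,0,2.5,0,-0.55,1.2,0,0,0,3.0,0,-0.55,-4,0,0,0,3,0,-0.55,-8,0,0,0,3,0,-0.55,-8,0,0,0,3]'
python3 -c "
from h import *
avg(4)
goto((545.5,316,200),92.4)
goto((545.5,316,200),-87.6)
print(observe()['q'].round(2))"
```

```text
clock: 12.28
tool_pos: [459.3, -301.8, 53.0]
eef_rot: [3.141, -0.0, 1.51]
ft_force: [-1.9, 2.3, 7.2]
width: 9.4
F [-3.19  1.58  6.73] sd [0.52 0.27 0.66] M [ 0.236  0.687 -0.002] pos [ 459.2 -301.8   53. ] sd [0. 0. 0.] w 9.6 tau [-44.56 -30.69  -0.97] t 12.47
clock: 13.22
tool_pos: [464.7, -302.1, 64.4]
eef_rot: [-3.141, -0.0, 1.51]
ft_force: [-1.3, 0.4, -1.1]
width: 9.6
F [-0.79 -0.45 -0.99] sd [0.31 0.63 0.42] M [-0.153  0.324 -0.03 ] pos [ 464.7 -302.1   64.4] sd [0. 0. 0.] w 9.5 tau [-47.52 -32.92  -0.15] t 13.62
clock: 14.62
tool_pos: [461.0, -302.7, 147.4]
eef_rot: [3.136, 0.001, 1.51]
ft_force: [0.1, -0.4, -1.0]
width: 29.5
F [-0.16  0.01 -0.41] sd [0.21 0.13 0.71] M [-0.094  0.07   0.024] pos [ 459.4 -301.4  144.2] sd [0.5 0.3 0.8] w 30.0 tau [-41.86 -36.66   0.12] t 14.82
shift [62.14  4.91 -5.62] turn [-3.000e-02 -1.000e-01 -9.586e+01]
shift [62.14  4.91 -5.62] turn [-1.000e-01  3.000e-02  8.414e+01]
[-0.22  0.29  0.85  1.8  -0.24  1.16  0.64]
```

A is the heavy case: about 4.2 N at the handle, against 1.5 N and 1.0 N for B and C. The arm is away from A now, so I'll re-measure it and its tab.

```bash
python3 - <<'E'
from h import *
a=get_image("top"); b=get_image("side")
ca=cv2.resize(a["pixels"][160:230,140:200],None,fx=6,fy=6,interpolation=2)
cb=cv2.resize(b["pixels"][125:195,255:315],None,fx=6,fy=6,interpolation=2)
cv2.imwrite("pics/a2.png",np.hstack([ca,cb])[:,:,::-1])
for im,(x0,x1,y0,y1) in((a,(158,178,194,208)),(b,(262,280,130,158))):
    g=im["pixels"].max(2)[y0:y1,x0:x1]
    n,l,st,ce=cv2.connectedComponentsWithStats((g<60).astype(np.uint8))
    for i in range(1,n):
        if st[i,4]>5: print(st[i]+[x0,y0,0,0,0],ce[i]+[x0,y0])
c=np.array([589.5,319.5]);
for psi in (2.4,5): 
    u=np.array([np.cos(np.radians(psi)),np.sin(np.radians(psi))]); T=c-43*u
    print(psi,T,[proj(im,[[*T,102],[*T,68]]).round(1).tolist() for im in(a,b)])
E
```

```text
[163 199   8   7  43] [166.65116279 201.8372093 ]
[169 207   9   1   9] [173. 207.]
[271 136   4   7  27] [272.44444444 139.11111111]
[262 142  13  16  68] [268.73529412 149.17647059]
2.4 [546.53771831 317.69934689] [[[164.1, 200.8], [168.2, 202.3]], [[272.5, 134.5], [273.0, 142.1]]]
5 [546.66362798 315.75230306] [[[164.7, 200.7], [168.8, 202.3]], [[272.7, 134.7], [273.1, 142.3]]]
```

View pics/a2.png

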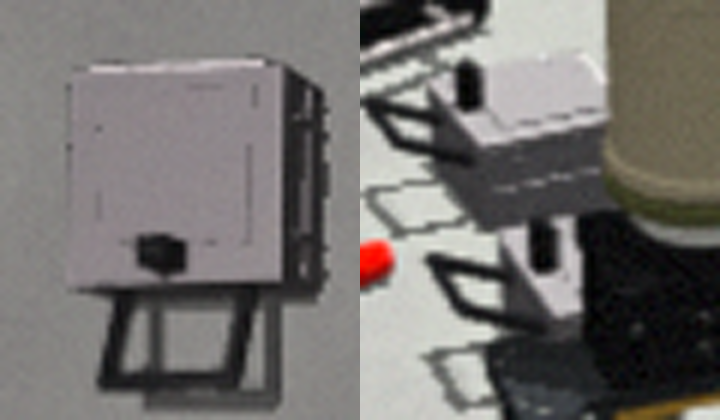

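```bash
python3 -m pendant '[62,4.9,-2,0,0,-97,4,62,4.9,-2,0,0,-97,4,62,4.9,-2,0,0,-97,4,62,4.9,-2,0,0,-97,4,62,4.9,-2,0,0,-97,4,62,4.9,-2,0,0,-97,4,62,4.9,-2,0,0,-97,4,62,4.9,-2,0,0,-97,4]' 5
python3 -c "
from h import *
avg(2)
goto((546,315.5,125),93.5)"
```

```text
clock: 15.92
tool_pos: [528.6, 195.0, 160.0]
eef_rot: [-3.141, -0.001, 3.016]
ft_force: [0.2, -0.3, 0.2]
width: 40.0
F [-1.63  3.97 -0.13] sd [1.51 4.54 0.41] M [ 0.257  0.181 -0.003] pos [527.6 203.3 159.5] sd [0.1 2.  0.2] w 40.0 tau [-54.33 -33.58   0.83] t 16.02
shift [-0.51 11.55  3.45] turn [  0.1   -0.1  -10.18]
```

```bash
python3 -m pendant '[-0.5,11.5,3.4,0,0,-10.2,4,-0.5,11.5,3.4,0,0,-10.2,4,-0.5,11.5,3.4,0,0,-10.2,4,-0.5,11.5,3.4,0,0,-10.2,4]'
python3 -c "
from h import *
avg(6)
goto((546,315.5,74),93.5)"
```

```text
clock: 16.52
tool_pos: [548.8, 305.5, 125.7]
eef_rot: [-3.14, -0.001, -3.096]
ft_force: [0.1, -0.5, -0.3]
width: 40.2
F [ 0.16 -0.12 -0.04] sd [0.42 0.44 0.44] M [ 0.008  0.004 -0.009] pos [549.3 305.2 126.9] sd [0.1 0.3 0.3] w 40.0 tau [-61.52 -36.27   0.08] t 16.82
shift [0.28 0.99 5.31] turn [ 0.03  0.03 -0.91]
```

```bash
python3 -m pendant '[0.3,1,0,0,0,-0.9,4,0.3,1,0,0,0,-0.9,4,0.3,1,3,0,0,-0.9,4,0.3,1,5.3,0,0,-0.9,4,0.3,1,5.3,0,0,-0.9,4,0.3,1,5.3,0,0,-0.9,4]'
python3 -c "
from h import *
avg(5)
goto((546,315.5,74),93.5)"
python3 -m pendant '[0,0,0,0,0,0,1,0,0,0,0,0,0,1,0,0,0,0,0,0,1,0,0,0,0,0,0,1]' 5
python3 - <<'E'
from h import *
avg(4)
a=get_image("top"); b=get_image("side")
ca=cv2.resize(a["pixels"][150:240,130:210],None,fx=5,fy=5,interpolation=2)
cb=cv2.resize(b["pixels"][100:190,240:320],None,fx=5,fy=5,interpolation=2)
cv2.imwrite("pics/a3.png",np.hstack([ca,cb])[:,:,::-1])
E
```

```text
clock: 17.58
tool_pos: [545.9, 316.7, 74.7]
eef_rot: [3.141, 0.001, -3.079]
ft_force: [0.4, 0.7, 1.0]
width: 39.6
F [ 0.07  0.04 -0.12] sd [0.72 0.58 0.28] M [ 0.032 -0.006 -0.003] pos [546.  316.7  74.8] sd [0.1 0.1 0.2] w 39.9 tau [-64.09 -34.47   0.09] t 17.82
shift [-0.01 -0.11  0.05] turn [0.05 0.06 0.07]
clock: 18.32
tool_pos: [545.0, 317.4, 73.7]
eef_rot: [3.14, -0.0, -3.078]
ft_force: [-1.5, 3.7, -0.4]
width: 13.9
F [-2.09  4.18  0.38] sd [0.6  0.45 0.14] M [0.997 0.485 0.052] pos [545.  317.3  73.6] sd [0.  0.1 0. ] w 14.1 tau [-64.03 -33.87   0.16] t 18.52
```

View pics/a3.png

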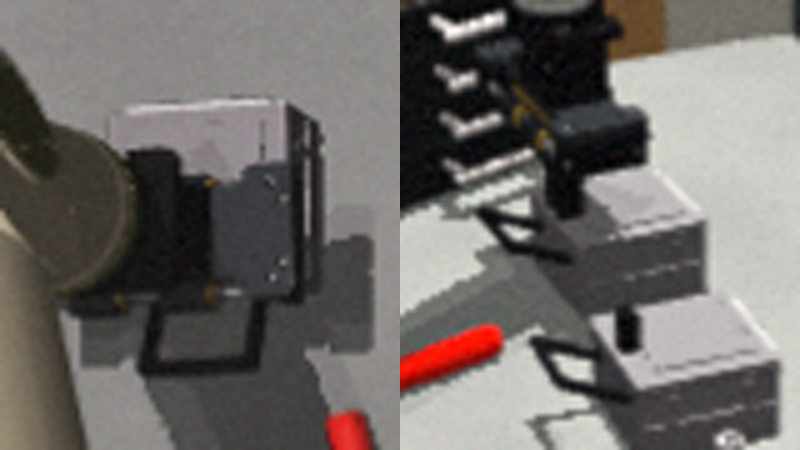

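The fin is gripped, width 14.1 mm, in line with the lid. I'll swing the lid along its arc.

```bash
python3 -m pendant '[-0.55,0,-1.4,0,0,0,1,-1.3,0,-2.75,0,0,0,1,-2.65,0,-4.3,0,0,0,1,-4.25,0,-5.6,0,0,0,1,-5.6,0,-6.3,0,0,0,1,-7.0,0,-6.85,0,0,0,1,-7.0,0,-6.85,0,0,0,1]' 5
python3 -c "
from h import *
avg(4)"
```

```text
clock: 19.5
tool_pos: [616.3, 321.1, 142.9]
eef_rot: [3.14, 0.002, -3.08]
ft_force: [0.0, 5.3, 3.2]
width: 13.8
F [-1.13  4.81  3.61] sd [0.63 0.37 0.22] M [1.055 0.202 0.044] pos [615.2 321.2 142.4] sd [0.3 0.  0.1] w 13.9 tau [-68.83 -35.03   0.44] t 19.7
```

```bash
python3 -m pendant '[-1.0,0,-0.2,0,0,0,1,-2.5,0,-0.4,0,0,0,1,-3.55,0,-0.35,0,0,0,1,-5.05,0,-0.1,0,0,0,1,-6.05,0,0.15,0,0,0,1,-7.0,0,0.55,0,0,0,1,-7.9,0,1.0,0,0,0,1,-8.8,0,1.55,0,0,0,1]' 5
python3 -m pendant '[-0.4,0,0.3,0,0,0,1,-0.4,0,0.3,0,0,0,1]' 5
python3 - <<'E'
from h import *
avg(4)
a=get_image("top"); b=get_image("side")
ca=cv2.resize(a["pixels"][130:230,110:210],None,fx=4,fy=4,interpolation=2)
cb=cv2.resize(b["pixels"][80:180,250:350],None,fx=4,fy=4,interpolation=2)
cv2.imwrite("pics/a4.png",np.hstack([ca,cb])[:,:,::-1])
E
```

```text
clock: 20.7
tool_pos: [703.5, 325.6, 125.8]
eef_rot: [-3.141, -0.001, -3.08]
ft_force: [-1.0, 1.2, -0.8]
width: 14.1
clock: 20.95
tool_pos: [707.1, 325.8, 122.8]
eef_rot: [-3.141, -0.001, -3.08]
ft_force: [0.2, 1.0, -0.9]
width: 14.2
F [-0.97 -0.59 -2.52] sd [0.16 0.6  0.34] M [-0.149  0.11  -0.071] pos [706.8 325.8 123.2] sd [0.1 0.  0.1] w 14.0 tau [-86.51 -39.25  -0.17] t 21.15
```

View pics/a4.png

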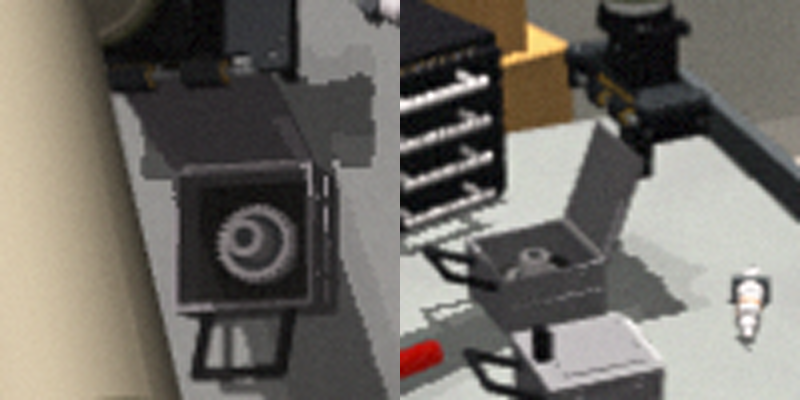

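The lid stands open and the gear is visible inside case A, with the hub at about (171,189) in the top view. I'll release the fin, rise, and measure the gear.

```bash
python3 -m pendant '[0,0,0,0,0,0,4,0,0,0,0,0,0,4,0,0,0,0,0,0,4,0,0,-6,0,0,0,5,0,0,-12,0,0,0,5,0,0,-13,0,0,0,5,0,0,-13,0,0,0,5]' 5
python3 - <<'E'
from h import *
avg(3)
a=get_image("top")
print("hub",ray(a,[(170.75,189.25)],55),"disc",ray(a,[(173.75,190.75)],31))
ca=cv2.resize(a["pixels"][155:215,140:200],None,fx=10,fy=10,interpolation=2)
cv2.imwrite("pics/a5.png",ca[:,:,::-1])
E
```

```text
clock: 22.12
tool_pos: [707.4, 326.5, 254.3]
eef_rot: [3.141, 0.001, -3.079]
ft_force: [0.8, 0.1, -1.3]
width: 49.8
F [ 0.25 -0.17 -0.37] sd [0.47 0.25 0.67] M [ 0.039  0.002 -0.001] pos [706.6 326.3 251.8] sd [0.2 0.1 0.5] w 49.8 tau [-86.74 -40.39   0.14] t 22.27
hub [[588.85481648 316.62831375  55.        ]] disc [[588.12025878 315.53414897  31.        ]]
```

View pics/a5.png

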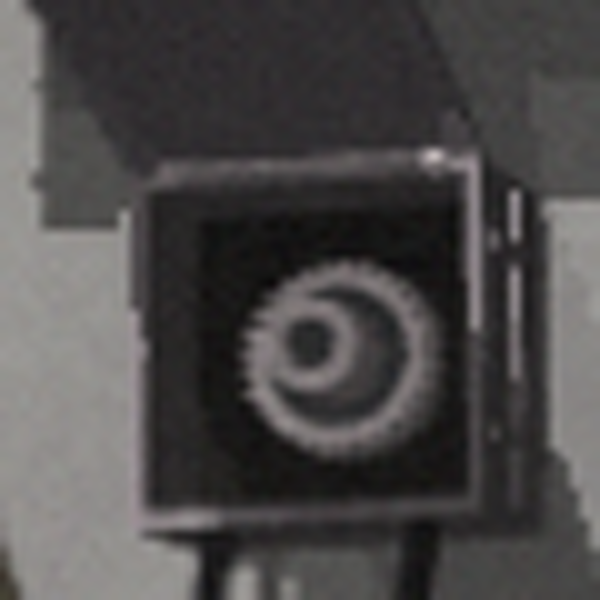

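```bash
python3 -c "
from h import *
avg(2)
goto((589.7,316,130),93.5)"
```

```text
F [0.36 0.13 0.06] sd [0.11 0.1  0.21] M [0.023 0.011 0.003] pos [706.7 326.3 251.9] sd [0.  0.  0.2] w 50.1 tau [-84.47 -39.01   0.09] t 22.43
shift [11.72 -0.29 12.23] turn [-0.04 -0.11  0.06]
```

```bash
python3 -m pendant '[6,-0.1,1,0,0,0,4.8,11.7,-0.3,3,0,0,0,4.8,11.7,-0.3,8,0,0,0,4.8,11.7,-0.3,12.2,0,0,0,4.8,11.7,-0.3,12.2,0,0,0,4.8,11.7,-0.3,12.2,0,0,0,4.8]'
python3 -c "
from h import *
avg(5)
goto((589.7,316,35),93.5)"
```

```text
clock: 23.18
tool_pos: [591.4, 316.4, 133.4]
eef_rot: [3.141, 0.002, -3.08]
ft_force: [0.1, -0.2, 0.7]
width: 47.9
F [ 0.28  0.21 -0.05] sd [0.57 0.56 0.31] M [ 0.018 -0.001 -0.012] pos [591.6 316.5 133.5] sd [0.2 0.1 0.3] w 48.0 tau [-67.81 -36.61   0.1 ] t 23.43
shift [ 0.17 -0.04  9.8 ] turn [0.06 0.1  0.05]
```

```bash
python3 -m pendant '[0.2,0,4,0,0,0,4.8,0.2,0,8,0,0,0,4.8,0.2,0,9.4,0,0,0,4.8,0.2,0,9.4,0,0,0,4.8,0.2,0,9.4,0,0,0,4.8]'
python3 -c "
from h import *
avg(6)
goto((589.7,316,35),93.5)"
```

```text
clock: 24.05
tool_pos: [589.7, 316.5, 39.6]
eef_rot: [3.14, 0.002, -3.08]
ft_force: [0.4, 0.4, -0.0]
width: 47.9
F [ 0.24 -0.08  0.12] sd [0.4  0.46 0.39] M [0.032 0.001 0.005] pos [589.2 316.4  39. ] sd [0.3 0.1 0.5] w 48.0 tau [-70.98 -33.94   0.09] t 24.35
shift [-0.09 -0.03  0.33] turn [0.03 0.04 0.06]
```

```bash
python3 -m pendant '[-0.05,0,0.4,0,0,0,4.8,-0.05,0,0.4,0,0,0,4.8,-0.05,0,0.4,0,0,0,2.5,-0.05,0,0.4,0,0,0,2.5,-0.05,0,0.4,0,0,0,2.5,-0.05,0,0.4,0,0,0,2.5,-0.05,0,0.4,0,0,0,2.5]' 45
python3 -c "
from h import *
avg(4)"
```

```text
clock: 25.22
tool_pos: [588.9, 316.7, 33.8]
eef_rot: [3.141, 0.0, -3.079]
ft_force: [-0.5, 5.0, -0.3]
width: 28.2
F [-0.65  4.71  0.22] sd [0.17 0.36 0.7 ] M [0.993 0.186 0.026] pos [588.9 316.5  33.7] sd [0.  0.1 0. ] w 28.2 tau [-70.59 -32.42   0.48] t 25.43
```

```bash
python3 -m pendant '[0,0,-0.5,0,0,0,2.5,0,0,-1.2,0,0,0,2.5,0,0,-2.2,0,0,0,2.5,0,0,-3.5,0,0,0,2.5,0,0,-5,0,0,0,2.5,0,0,-7,0,0,0,2.5,0,0,-9,0,0,0,2.5,0,0,-11,0,0,0,2.5]'
python3 - <<'E'
from h import *
avg(5)
b=get_image("side")
cb=cv2.resize(b["pixels"][60:220,230:400],None,fx=3.5,fy=3.5,interpolation=2)
cv2.imwrite("pics/a6.png",cb[:,:,::-1])
goto((545.8,-119.8,150),90)
E
```

```text
clock: 26.42
tool_pos: [589.1, 316.1, 145.4]
eef_rot: [3.141, 0.001, -3.079]
ft_force: [0.4, 0.2, -5.2]
width: 28.4
F [ 0.48  0.2  -5.65] sd [0.76 0.5  1.58] M [0.036 0.001 0.014] pos [589.6 316.4 145.5] sd [0.7 0.3 2. ] w 28.4 tau [-70.05 -38.81   0.23] t 26.68
shift [  6.97 -43.21  -0.7 ] turn [-0.04 -0.08  3.56]
```

View pics/a6.png

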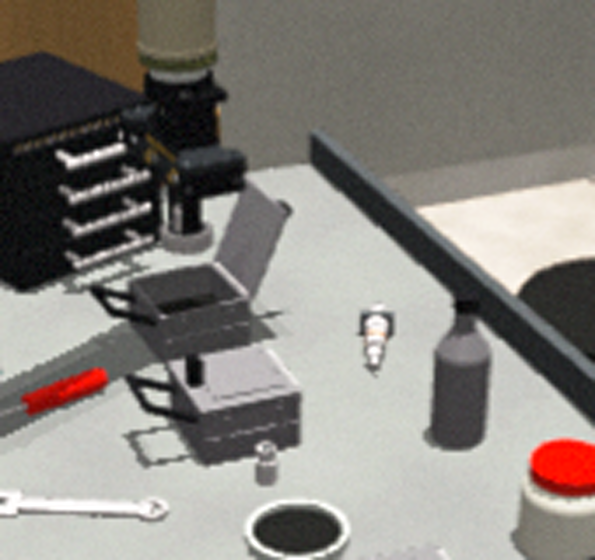

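```bash
python3 -m pendant '[0.3,-2,-2.5,0,0,0.5,2.5,1,-6,-3.5,0,0,1,2.5,2,-12,-3.5,0,0,1.5,2.5,3,-18,-3.5,0,0,2,2.5,4,-24,-3.5,0,0,2.5,2.5,5,-30,-3.5,0,0,3,2.5,6,-36,-3.5,0,0,3.5,2.5,6.6,-40,-3.5,0,0,3.5,2.5]'
python3 -m pendant '[0.2,-2,0,0,0,0,2.5,0.35,-3.2,0,0,0,0,2.5,0.35,-3.2,0,0,0,0,2.5,0.35,-3.2,0,0,0,0,2.5]'
python3 -c "
from h import *
avg(6)
goto((546,-119.7,60),90)"
```

```text
clock: 27.72
tool_pos: [546.8, -90.7, 178.1]
eef_rot: [-3.141, -0.001, 3.14]
ft_force: [0.8, -0.7, -5.4]
width: 28.4
clock: 28.22
tool_pos: [544.7, -117.8, 178.3]
eef_rot: [3.141, -0.0, -3.139]
ft_force: [-0.4, 0.3, -5.5]
width: 28.5
F [-0.11 -0.04 -6.13] sd [0.4  0.4  0.54] M [ 0.008 -0.01  -0.003] pos [ 544.7 -118.3  178.5] sd [0.  0.3 0.1] w 28.5 tau [-48.57 -39.96   0.06] t 28.52
shift [-0.14 -0.09 11.86] turn [ 0.01 -0.    0.11]
```

```bash
python3 -m pendant '[-0.1,-0.1,2,0,0,0,2.5,-0.1,-0.1,5.5,0,0,0,2.5,-0.1,-0.1,9.5,0,0,0,2.5,-0.1,-0.1,12,0,0,0,2.5,-0.1,-0.1,13,0,0,0,2.5,-0.1,-0.1,13.4,0,0,0,2.5,-0.1,-0.1,13.4,0,0,0,2.5,-0.1,-0.1,13.4,0,0,0,2.5]'
python3 -c "
from h import *
avg(6)
goto((546,-119.7,31),90)"
```

```text
clock: 29.52
tool_pos: [546.2, -120.3, 45.5]
eef_rot: [3.141, 0.002, -3.14]
ft_force: [0.1, -0.1, -6.3]
width: 28.5
F [-0.05  0.2  -6.72] sd [0.31 0.24 0.51] M [0.015 0.03  0.008] pos [ 545.9 -120.3   45.1] sd [0.2 0.  0.2] w 28.4 tau [-5.527e+01 -3.426e+01  5.000e-02] t 29.82
shift [-0.03  0.05  1.38] turn [0.01 0.02 0.06]
```

```bash
python3 -m pendant '[0,0,0.4,0,0,0,2.5,0,0,0.8,0,0,0,2.5,0,0,1.1,0,0,0,2.5,0,0,1.25,0,0,0,2.5,0,0,1.3,0,0,0,2.5,0,0,1.3,0,0,0,2.5]'
python3 -c "
from h import *
avg(4)"
```

```text
clock: 30.58
tool_pos: [545.6, -120.3, 31.6]
eef_rot: [3.142, 0.0, -3.141]
ft_force: [-0.9, -0.4, -6.8]
width: 28.5
F [-0.06 -0.46 -6.02] sd [0.55 0.49 0.33] M [ 0.013  0.011 -0.026] pos [ 545.6 -120.3   31.7] sd [0. 0. 0.] w 28.5 tau [-5.598e+01 -3.346e+01  5.000e-02] t 30.77
```

Not touching yet, so I'll creep down in 0.5 mm steps.

```bash
python3 -m pendant '[0,0,0.05,0,0,0,2.5,0,0,0.1,0,0,0,2.5,0,0,0.1,0,0,0,2.5]'
python3 -m pendant '[0,0,0.05,0,0,0,2.5,0,0,0.05,0,0,0,2.5]'
python3 -m pendant '[0,0,0.05,0,0,0,2.5,0,0,0.05,0,0,0,2.5]'
python3 -c "
from h import *
avg(4)"
```

```text
clock: 31.15
tool_pos: [545.6, -120.2, 30.7]
eef_rot: [3.141, 0.0, -3.14]
ft_force: [-0.2, 0.7, -4.5]
width: 28.3
clock: 31.4
tool_pos: [545.6, -120.2, 30.6]
eef_rot: [3.141, 0.0, -3.14]
ft_force: [-5.2, 1.0, 4.9]
width: 28.7
clock: 31.65
tool_pos: [545.7, -120.2, 30.6]
eef_rot: [3.141, 0.0, -3.141]
ft_force: [-7.3, 2.3, 11.8]
width: 27.9
F [-7.2   2.5  11.91] sd [0.24 0.78 0.46] M [0.41  1.65  0.004] pos [ 545.6 -120.2   30.6] sd [0. 0. 0.] w 28.4 tau [-48.73 -31.29  -2.52] t 31.85
```

```bash
python3 -m pendant '[0,0,-0.1,0,0,0,2.5,0,0,-0.1,0,0,0,2.5,0,0,-0.1,0,0,0,4.8,0,0,-0.1,0,0,0,4.8,0,0,-0.1,0,0,0,4.8,0,0,-3,0,0,0,4.8,0,0,-8,0,0,0,4.8,0,0,-14,0,0,0,4.8]'
python3 -m pendant '[3,0,-6,0,0,0,4.8,9,0,-12,0,0,0,4.8,15,0,-12,0,0,0,4.8,15,0,-12,0,0,0,4.8]'
python3 - <<'E'
from h import *
avg(3)
a=get_image("top"); b=get_image("side")
p=a["pixels"]; m=np.zeros(p.shape[:2],np.uint8)
ca=cv2.resize(p[150:250,140:400],None,fx=3,fy=3,interpolation=2)
cb=cv2.resize(b["pixels"][100:260,230:440],None,fx=2.2,fy=2.2,interpolation=2)
cc=cv2.resize(p[185:225,293:333],None,fx=7.5,fy=7.5,interpolation=2)
bot=np.zeros((352,780,3),np.uint8); bot[:352,:462]=cb; bot[:300,470:770]=cc
cv2.imwrite("pics/a7.png",np.vstack([ca,bot])[:,:,::-1])
E
```

```text
clock: 32.85
tool_pos: [545.0, -120.3, 170.6]
eef_rot: [-3.141, -0.001, -3.141]
ft_force: [2.2, -0.2, 1.5]
width: 48.3
clock: 33.35
tool_pos: [393.8, -121.0, 291.2]
eef_rot: [3.14, 0.004, -3.141]
ft_force: [0.2, 0.4, -0.2]
width: 48.0
F [ 0.5  -0.94  0.37] sd [0.35 0.53 1.05] M [ 0.009 -0.03  -0.03 ] pos [ 394.5 -120.8  290.7] sd [1.  0.2 0.5] w 48.2 tau [-17.04 -39.4    0.05] t 33.5
```

View pics/a7.png

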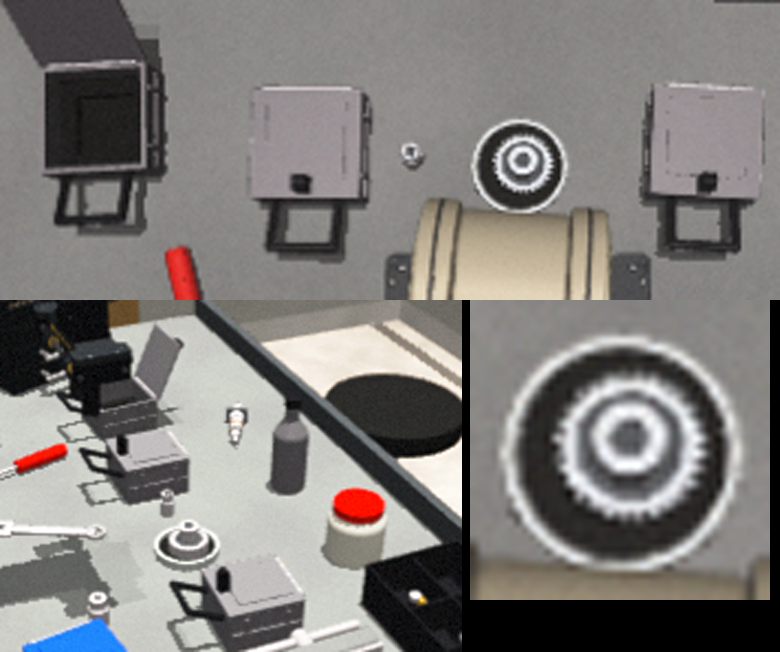

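The gear lies flat and centred in the dish, at about crop (522,165). Case A's lid is still open, B and C are closed, and the sockets, wrench and driver haven't moved. The arm is clear of everything, so I'm handing in.

```bash
python3 -c "
from h import *
avg(3); print(hand_in())"
```

```text
F [-0.49  0.47  0.07] sd [0.48 0.3  0.13] M [ 0.025 -0.014  0.012] pos [ 396.1 -120.4  289.1] sd [0.1 0.  0.1] w 48.1 tau [-17.62 -39.51   0.09] t 33.75
the job is handed in; nothing more can be done
None
```

The gear is out of the heavy case and lies flat in the dish. I handed the job in at about 34 s.

- **Finding it:** I tipped all three cases by their handles. The leftmost case (largest y) pulled about 4.2 N; the other two pulled about 1.5 N and 1.0 N. I opened only the leftmost one.
- **Opening and moving:** I swung its lid to about 1.95 rad and let go there. I then lifted the gear by its hub (about 6 N) and lowered it into the dish by small steps.
- **Last checks:** the final pictures show the gear inside the rim and flat, the heavy case's lid still open, and the other two cases closed. The cases are about where they were, and none of the bystanders in view had moved. The arm was clear and the force reading was near zero.

**Less exact points:**
- The 4.2 N was more than the roughly 3 N I expected, but clearly apart from the other two.
- The gripper read 28.4 mm on the 30 mm hub, which I put down to the pads giving under 45 N.
- At set-down the arm briefly pressed the gear into the pad with about 12 N before I eased off and let go.
- The lid's final angle was judged from the pictures, not measured after release.

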